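Unstack the tested computer parts onto their foam pads

ROBOT

A 7-joint arm with a two-finger parallel gripper is mounted at the origin on the work surface. World frame = base frame: x ahead of the robot, y to its left, z up, the work surface at z = 0. Lengths are in m, angles in rad, forces in N, time in s.
With the tool pointing down it reaches from about 0.425 to 0.875 m from the base axis. Payload 4.7 kg.
Tool frame: the origin (TCP) lies on the centre line of the jaws, within the pads' length; the fingertips stand 22 mm ahead of it and the grasp point (between the pads) lies 3 mm ahead of it; z points along the fingers, y is the direction in which the jaws open and shut (so a half turn about z gives the same grasp; the last joint's range is limited). The gripper opens to 85 mm and grips with 20 to 120 N. Pads are 22 mm wide; open, the fingers measure 114 mm over their backs; the gripper's body (76 mm by 85 mm) begins 54 mm behind the grasp point. The pads swing forward as they close: fully open they stand 13 mm farther back than shut.
Start: joints at [-1.199, 0.321, -0.07, 1.45, 0.023, 1.371, -0.057], TCP at [0.228, 0.609, 0.253] pointing down, gripper open.
Joint ranges: [-2.86, 2.86], [-0.3, 2.09], [-1.38, 1.24], [0.06, 2.45], [-1.56, 4.7], [0.09, 2.05], [-2.69, 2.69]. Speed limits (rad/s): [2.57, 2.57, 3.14, 3.14, 3.14, 3.14, 3.14].

INTERFACE

Orientations are given as a rotation vector (axis times angle).
In Python, from station import sensors, camera, robot gives the robot as it stands.
- The arm moves only by the tool drive_tool, never from a script. Its argument "plan" is a list of rows, each a list of 5 numbers: the closure in counts, from 0 (fully open) to 255 (shut), then the shift along the tool's x, y, z in units of 0.04 m (1.0 is 0.04 m), then the turn about the tool's z in units of 0.15 rad (1.0 is 0.15 rad). A call has 1 to 20 rows; each row shifts and turns the commanded pose from where the row before left it, along the tool's axes as they then stand; what a row does not reach is not made up. A row lasts 1/10 s, in which the tool goes at most 50 mm and 8.59 degrees, less where a joint would pass 70% of its speed; a pose out of reach is approached as far as the arm can. A call with a number of a shift or a turn outside -1 to 1 is refused whole. A call with a gripper value outside its range is refused whole. The fingers move at their own pace and stop on an object; "grip_force" is the grip in N (left out, the last holds). Time passes only in rows, so rows that do not move let the fingers close. It gives the time, the measured TCP pose, the force and the opening at its end, in the units of the state.
- sensors.get_state(): the state, without advancing time (a new reading comes with each control period).
- camera(name): name is "scene" or "top" or "wrist"; returns a dict with "img" (480x640x3 uint8, red, green, blue), "intrinsics" (3x3 intrinsics, pixels), "rvec" (rotation vector, rad) and "tvec" (3), from world to camera coordinates, as OpenCV has them. Camera axes: x right, y down, z forward; pixel columns grow to the right and rows downward; lengths in m; the calibration is good to about 2 mm. A picture is of the moment at which its call begins. There is no depth.
- robot.close_job(): hands the job in, once; it reports no verdict.
The state is a dict: "t": time; "joint_positions": joint angles; "qvel": joint speeds; "tau": joint torques, N m; "tcp_pos": TCP position; "eef_rot": TCP orientation; "force": force on the tool from outside, world axes, zero at the start; "ft_torque": the same for the moment, N m; "gripper_width": opening from 0.0 (shut) to 1.0 (fully open).
Only numpy, scipy, OpenCV 4.12 (cv2) and the standard library are available. Lean on these libraries where they do the work, as an engineer would, in place of code of your own. Each camera call takes 0.05 s, during which the arm holds its last target. There are 200 camera calls.

TASK

Take the stack of computer parts apart from the top down, one part after another, and set each part upright on the empty foam pad cut to its own outline: centred on it, lined up with the pad's edges, and let go. Set the parts down, do not drop them, and leave the little fan that already stands on its pad alone.

Things in the scene. Friction and masses are not known exactly. Their poses are not given: they have to be found in the camera images.
- drive_center (a point): Top of the stack: a stick-shaped solid-state drive under a bare aluminium finned heat sink, 80 x 24 mm in plan, 22 mm high. Point at its centre, half-way up; x runs along its length, y across its 24 mm width, z up. It lies on the round cooler at any yaw, about centred. About 0.06 kg.
- cooler_center (a point): Second from the top: a round processor cooler with a black fan in its top, 50 mm in diameter, 26 mm high, flat top and bottom, standing about centred on the square heat sink. Point at its centre, half-way up; z up, its yaw is of no matter. About 0.13 kg.
- sink_center (a point): Third from the top: a square heat sink of bare aluminium with upright fins, 60 x 60 mm in plan, 28 mm high. Point at its centre, half-way up; x and y are square to its sides (x along the fins), z up. It stands on the drive case, up to 20 mm off the case's centre along the case and turned up to 0.3 rad to it. About 0.18 kg.
- case_center (a point): Bottom of the stack, standing on the table: a black box-shaped drive case with grooved top, 120 x 64 mm in plan, 28 mm high. Point at its centre, half-way up; x runs along its 120 mm length, y across its 64 mm width, z up. About 0.30 kg. Masses of all four parts vary by -30 to +40 percent.
- pad_drive_top (a point): Fixed dark grey foam pad (firm), place of the finned drive: rectangle of 100 x 44 mm, 10 mm high (10 mm larger all round than its part). Point at the centre of its top face, x along its length, z up.
- pad_cooler_top (a point): Fixed dark grey foam pad (firm), place of the round cooler: disc of 70 mm diameter, 10 mm high. Point at the centre of its top face, z up.
- pad_sink_top (a point): Fixed dark grey foam pad (firm), place of the square heat sink: empty square of 80 x 80 mm, 10 mm high. Point at the centre of its top face, x and y square to its sides, z up. The heat sink may stand on it in any of its four quarter turns.
- pad_case_top (a point): Fixed dark grey foam pad (firm), place of the drive case: rectangle of 140 x 84 mm, 10 mm high. Point at the centre of its top face, x along its length, z up.
- fan_center (a point): Bystander, to be left where it is: a loose square black fan, 40 x 40 mm and 20 mm high, standing on a smaller square foam pad (60 x 60 mm, 10 mm high) of its own. Point at its centre, half-way up. The stack, the five pads and a small steel dish of screws (72 mm wide, 14 mm high) lie anywhere among one another, centres at least 155 mm apart; other small things (up to 26 mm high) lie between them.
Not all that is in view belongs to the job. What is shaped like the part that bears pad_case_top but pink is not meant. Leave any yellow look-alike of the part that bears pad_sink_top alone.

How it is judged:
On the way, in this order (a step that is already met when the one before it is completed fails the run):
1. the finned drive stands upright on its own pad, released (horizontal distance between drive_center and pad_drive_top below 0.012 m and z of drive_center in the frame of pad_drive_top between 0.008 and 0.014 m and angle between drive_center's own z axis and vertical below 0.1 rad and angle between the x axis of drive_center and the x axis of pad_drive_top, either way round below 0.25 rad and contact force between the fingers and drive below 0.2 N), for 0.2 s.
2. the round cooler stands upright on its own pad, released (horizontal distance between cooler_center and pad_cooler_top below 0.012 m and z of cooler_center in the frame of pad_cooler_top between 0.01 and 0.016 m and angle between cooler_center's own z axis and vertical below 0.1 rad and contact force between the fingers and cooler below 0.2 N), for 0.2 s.
3. the square heat sink stands upright on its own pad, released (horizontal distance between sink_center and pad_sink_top below 0.012 m and z of sink_center in the frame of pad_sink_top between 0.011 and 0.017 m and angle between sink_center's own z axis and vertical below 0.1 rad and (angle between the x axis of sink_center and the x axis of pad_sink_top, either way round below 0.25 rad or angle between the x axis of sink_center and the y axis of pad_sink_top, either way round below 0.25 rad) and contact force between the fingers and sink below 0.2 N), for 0.2 s.
4. the drive case stands upright on its own pad, released (horizontal distance between case_center and pad_case_top below 0.012 m and z of case_center in the frame of pad_case_top between 0.011 and 0.017 m and angle between case_center's own z axis and vertical below 0.1 rad and angle between the x axis of case_center and the x axis of pad_case_top, either way round below 0.25 rad and contact force between the fingers and case below 0.2 N), for 0.2 s.
At the end, for the whole second after the job is handed in: Each part rests upright (0.1 rad) and still on its own pad: centre within 12 mm of the pad's, height within 3 mm, drive, case and heat sink lined up within 0.25 rad (either way round; heat sink in any quarter turn). The fan is within 12 mm of where it stood (horizontal distance between drive_center and pad_drive_top below 0.012 m and z of drive_center in the frame of pad_drive_top between 0.008 and 0.014 m and angle between each of drive_center, cooler_center, sink_center, case_center's own z axis and vertical below 0.1 rad and angle between the x axis of drive_center and the x axis of pad_drive_top, either way round below 0.25 rad and linear speed of each of drive, cooler, sink, case below 0.02 m/s and horizontal distance between cooler_center and pad_cooler_top below 0.012 m and z of cooler_center in the frame of pad_cooler_top between 0.01 and 0.016 m and horizontal distance between sink_center and pad_sink_top below 0.012 m and z of sink_center in the frame of pad_sink_top between 0.011 and 0.017 m and (angle between the x axis of sink_center and the x axis of pad_sink_top, either way round below 0.25 rad or angle between the x axis of sink_center and the y axis of pad_sink_top, either way round below 0.25 rad) and horizontal distance between case_center and pad_case_top below 0.012 m and z of case_center in the frame of pad_case_top between 0.011 and 0.017 m and angle between the x axis of case_center and the x axis of pad_case_top, either way round below 0.25 rad and distance of fan_center from where it was at the start of the episode below 0.012 m); the robot touches nothing.
It fails at once if the finned drive is dropped: it falls freely for more than about 12 mm (contact force between drive and anything else below 0.01 N and linear speed of drive above 0.5 m/s).
It fails at once if the round cooler is dropped: it falls freely for more than about 12 mm (contact force between cooler and anything else below 0.01 N and linear speed of cooler above 0.5 m/s).
It fails at once if the square heat sink is dropped: it falls freely for more than about 12 mm (contact force between sink and anything else below 0.01 N and linear speed of sink above 0.5 m/s).
It fails at once if the drive case is dropped: it falls freely for more than about 12 mm (contact force between case and anything else below 0.01 N and linear speed of case above 0.5 m/s).
It fails at once if the fan is knocked off its place (distance of fan_center from where it was at the start of the episode above 0.02 m).
It also fails if it takes over 122 s, if anything falls off the work surface, if the arm or the gripper's body presses on something with over 40 N, if the wrist force passes 120 N, or if a joint passes its speed limit or range.

## Working session

There is one attempt and no reset: what is moved stays moved. The work goes in short steps, Python scripts to look and compute and a tool call to move; the robot and the scene stay as the last step left them, time stands still between calls to the robot, and variables do not carry over. Pictures are saved under pics/ and viewed, about 12 in all and at most 16, crops included, and the job is handed in when it is done.

Besides the shell and the picture viewer there is one more tool, called after "Request:" by a JSON object that holds its "fn" and its "kwargs". drive_tool: Moves the arm, as the interface text tells. Its arguments: {"type":"object","properties":{"plan":{"type":"array"},"grip_force":{"type":"number"}},"required":["plan"]}

```bash
mkdir -p pics; ls
cat > h.py <<'E'
import numpy as np, cv2
from station import sensors, camera, robot
def snap(name,fn=None):
    c=camera(name); 
    if fn: cv2.imwrite('pics/'+fn+'.png',cv2.cvtColor(c['img'],cv2.COLOR_RGB2BGR))
    np.savez('pics/'+(fn or name)+'.npz',**{k:np.array(c[k]) for k in('img','intrinsics','rvec','tvec')})
    return c
def load(fn): return dict(np.load('pics/'+fn+'.npz'))
def ray(c,u,v,z):
    K=c['intrinsics'];R=cv2.Rodrigues(np.array(c['rvec'],float))[0];t=np.array(c['tvec'],float).ravel()
    d=R.T@np.linalg.inv(K)@np.array([u,v,1.]);o=-R.T@t
    return o+d*(z-o[2])/d[2]
def proj(c,P):
    return cv2.projectPoints(np.array(P,float).reshape(-1,1,3),np.array(c['rvec'],float),np.array(c['tvec'],float),c['intrinsics'],None)[0][:,0]
E
python3 - <<'E'
from h import *
for n in('scene','top','wrist'):
    c=snap(n,n+'0'); R=cv2.Rodrigues(np.array(c['rvec'],float))[0]; print(n,(-R.T@np.ravel(c['tvec'])).round(3),c['intrinsics'][0,0])
print(sensors.get_state())
E
```

```text
pics
scene [ 0.857 -0.758  0.783] 596.539868627073
top [0.395 0.006 1.07 ] 493.80644995048016
wrist [0.15  0.638 0.373] 362.4250205599574
{'t': 0.15, 'joint_positions': array([-1.1988726 ,  0.32164075, -0.07009795,  1.45138021,  0.02263057,
        1.3707801 , -0.05688101]), 'qvel': array([-0.00116702, -0.00195448,  0.00044651, -0.003724  , -0.00253583,
        0.00025702,  0.00015752]), 'tau': array([ 1.36674501e-06, -4.94094658e+01, -3.82928001e-01, -3.14690530e+01,
        1.29349992e-02,  8.14370083e-03, -9.90802874e-06]), 'tcp_pos': array([0.22756989, 0.60847624, 0.25248992]), 'eef_rot': array([-5.58953408e-01, -3.09132145e+00,  2.22202651e-03]), 'force': array([ 0.48611431, -0.41807346,  0.21395909]), 'ft_torque': array([ 0.00998882,  0.02138418, -0.03206947]), 'gripper_width': 0.9975061223915678}
```

View pics/top0.png

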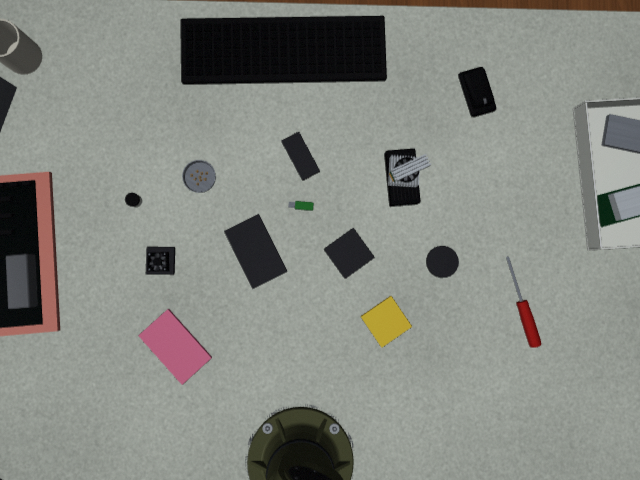

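View pics/scene0.png

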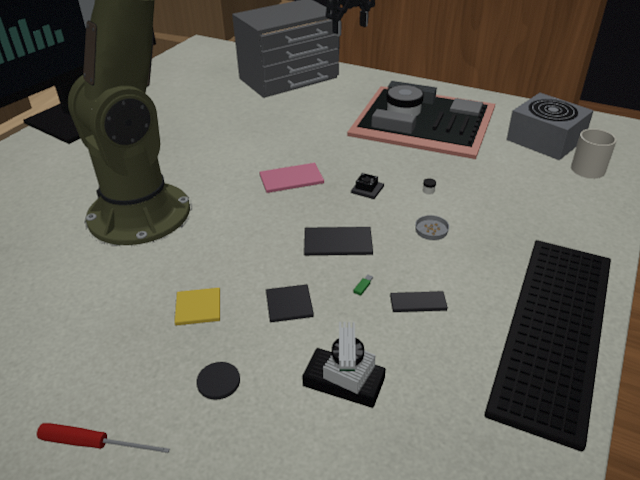

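The candidates, in top-view pixels:
- **Case pad:** (256,250) is dark grey and 140x84. The pink one at (175,346) is the look-alike.
- **Sink pad:** (349,253) is dark grey. The yellow one at (386,321) is the look-alike.
- **Drive pad:** (300,156).
- **Cooler pad:** (442,262).
- **Stack:** (405,178).
- **Fan:** (160,260).

Next I'll fit prism outlines to the masks and confirm them in an enlarged crop.

```bash
cat >> h.py <<'E'
from scipy.optimize import minimize
def prism(c,x,y,a,L,W,z0,z1,round_=False):
    if round_: th=np.linspace(0,2*np.pi,48); p=np.c_[np.cos(th),np.sin(th)]*L/2
    else: p=np.array([[1,1],[-1,1],[-1,-1],[1,-1]])*[L/2,W/2]
    p=p@np.array([[np.cos(a),np.sin(a)],[-np.sin(a),np.cos(a)]])+[x,y]
    P=np.vstack([np.c_[p,np.full(len(p),z)] for z in(z0,z1)])
    return cv2.convexHull(proj(c,P).astype(np.float32))[:,0]
def fit(c,mask,x,y,a,L,W,z0,z1,round_=False):
    m=mask.astype(np.float32)
    def cost(q):
        s=np.zeros(m.shape,np.uint8); h=prism(c,x+q[0]*.01,y+q[1]*.01,a+q[2]*.1,L,W,z0,z1,round_)
        big=np.zeros((m.shape[0],m.shape[1]),np.uint8)
        cv2.fillPoly(big,[np.round(h*16).astype(np.int32)],255,cv2.LINE_AA,4)
        return np.abs(big/255.-m).sum()/m.sum()
    best=min((minimize(cost,[dx,dy,da],method='Nelder-Mead',options=dict(initial_simplex=np.array([dx,dy,da])+np.array([[0,0,0],[1,0,0],[0,1,0],[0,0,2]]))) for dx,dy,da in((0,0,0),(.5,-.5,2),(-.5,.5,-2))),key=lambda r:r.fun)
    q=best.x; return np.array([x+q[0]*.01,y+q[1]*.01,a+q[2]*.1,best.fun])
def blob(mask,u,v):
    n,l,s,ct=cv2.connectedComponentsWithStats(mask.astype(np.uint8)); return l==l[int(v),int(u)]
E
python3 - <<'E'
from h import *
c=load('top0'); g=cv2.cvtColor(c['img'],cv2.COLOR_RGB2GRAY); m=g<95
out=cv2.resize(c['img'][120:300,130:480],None,fx=2.25,fy=2.25,interpolation=cv2.INTER_CUBIC)
for n,u,v,L,W,z,r in[('drive',300,156,.1,.044,.01,0),('cooler',442,262,.07,.07,.01,1),('sink',349,253,.08,.08,.01,0),('case',256,250,.14,.084,.01,0),('fanpad',160,260,.06,.06,.01,0)]:
    b=blob(m,u,v); (cx,cy),(w,h),an=cv2.minAreaRect(np.argwhere(b)[:,::-1].astype(np.float32))
    p=ray(c,cx,cy,z)
    e=ray(c,cx+10*np.cos(np.radians(an)),cy+10*np.sin(np.radians(an)),z)-p
    a=np.arctan2(e[1],e[0])+(np.pi/2 if h>w else 0)
    f=fit(c,b,p[0],p[1],a,L,W,0,z,r); print(n,f.round(3),b.sum(),np.hypot(*f[:2]).round(3))
    hh=prism(c,*f[:3],L,W,0,z,r); cv2.polylines(out,[((hh-[130,120])*2.25).astype(int).astype(np.int32)],True,(0,255,0),1)
print(ray(c,405,180,.014))
cv2.imwrite('pics/crop1.png',out[:,:,::-1])
b=c['img'][140:220,370:450]; cv2.imwrite('pics/crop2.png',cv2.resize(b,None,fx=6,fy=6,interpolation=cv2.INTER_CUBIC)[:,:,::-1])
E
```

```text
drive [ 0.649  0.009 -2.658  0.103] 931 0.649
cooler [ 0.421 -0.302  4.723  0.098] 833 0.518
sink [ 0.438 -0.099 -2.489  0.058] 1380 0.449
case [ 0.44   0.102 -2.664  0.059] 2545 0.451
fanpad [ 0.415  0.304 -3.141  0.117] 814 0.515
[ 0.5970371  -0.21951887  0.014     ]
```

View pics/crop1.png

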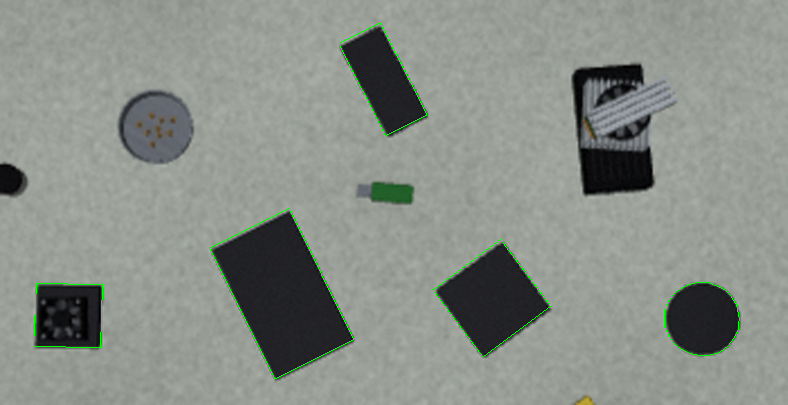

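View pics/crop2.png

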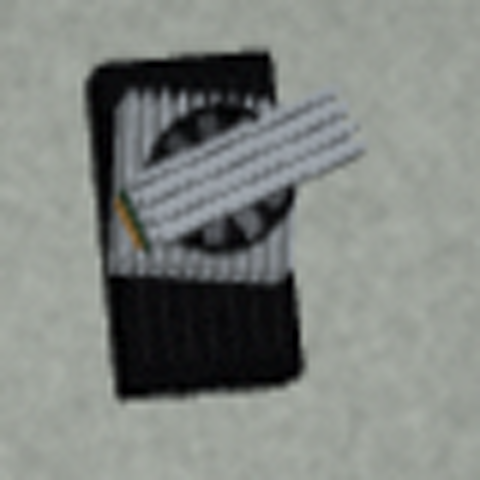

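The pad outlines match. Next I'll work out the drive's pose and the moves to get above it.

```bash
cat >> h.py <<'E'
def plan(x,y,yaw=None,z=None):
    """yaw = world angle wanted for the jaw axis (tool y), mod pi. prints turn and shifts (units) in final tool frame"""
    s=sensors.get_state(); R=cv2.Rodrigues(np.array(s['eef_rot'],float))[0]; p=np.array(s['tcp_pos'])
    cur=np.arctan2(R[1,1],R[0,1]); d=0 if yaw is None else (yaw-cur+np.pi/2)%np.pi-np.pi/2
    Rz=cv2.Rodrigues(np.array([0,0,-d]))[0]@0+cv2.Rodrigues(np.array([0,0,d]))[0]@R
    v=Rz.T@(np.array([x,y,p[2] if z is None else z])-p)
    print('tcp',p.round(4),'jaw',round(cur,3),'tilt',R[:,2].round(3),'turn units',round(-d/.15,2),'shift units',(v/.04).round(2),'j7',round(s['joint_positions'][6],2),'w',round(s['gripper_width'],3),'F',np.round(s['force'],1),'t',round(s['t'],2))
E
python3 - <<'E'
from h import *
c=load('top0')
q=np.array([ray(c,u,v,.104) for u,v in[(390.5,172.5),(425.8,155),(430.8,165),(394.7,181.7)]])[:,:2]
print(q.round(3),np.linalg.norm(q-np.roll(q,1,0),axis=1)); ctr=q.mean(0); e=(q[1]+q[2]-q[0]-q[3]); a=np.arctan2(e[1],e[0]); print(ctr,a)
plan(*ctr,a+np.pi/2,.23)
k=np.array([[108,275],[85,75],[270,52],[302,375],[120,397]])/6+[370,140]
P=np.array([ray(c,u,v,.028) for u,v in k])[:,:2]; print(P.round(3))
E
```

```text
[[ 0.594 -0.171]
 [ 0.631 -0.242]
 [ 0.611 -0.252]
 [ 0.576 -0.18 ]] [0.020163   0.07955207 0.02236969 0.08018695]
[ 0.60306048 -0.21126174] -1.1055190734528937Traceback (most recent call last):
  File "<stdin>", line 5, in <module>
  File "h.py", line 37, in plan
    Rz=cv2.Rodrigues(np.array([0,0,-d]))[0]@0+cv2.Rodrigues(np.array([0,0,d]))[0]@R
       ~~~~~~~~~~~~~~~~~~~~~~~~~~~~~~~~~~~~^~
ValueError: matmul: Input operand 1 does not have enough dimensions (has 0, gufunc core with signature (n?,k),(k,m?)->(n?,m?) requires 1)
```

View pics/wrist0.png

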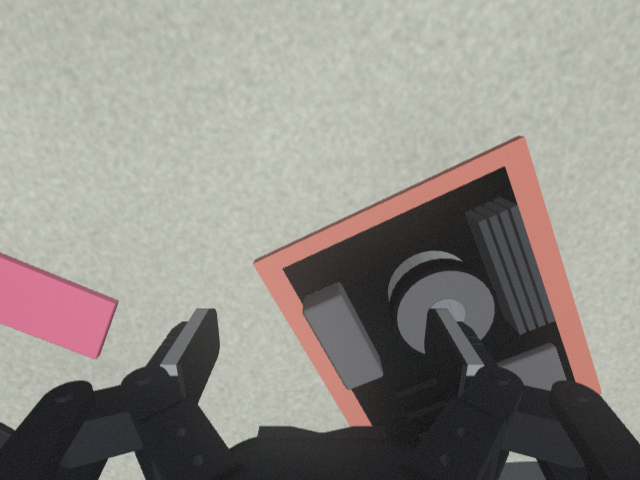

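```bash
sed -i 's/cv2.Rodrigues(np.array(\[0,0,-d\]))\[0\]@0+//; s/np.array(\[0,0,d\])/np.array([0.,0.,d])/' h.py
cat >> h.py <<'E'
def tip(c,u,v):
    "ray of wrist pixel in tool frame, evaluated at several tool depths z (mm)"
    s=sensors.get_state(); R=cv2.Rodrigues(np.array(s['eef_rot'],float))[0]; p=np.array(s['tcp_pos'])
    for z in(-.005,.005,.01,.015,.022,.03): print(z,(R.T@(ray(c,u,v,p[2]-z)-p)*1000).round(1))
E
python3 - <<'E'
from h import *
c=load('wrist0'); tip(c,218,310); tip(c,437,308)
plan(.603,-.211,-1.1055+np.pi/2,.23)
E
```

```text
-0.005 [ 16.4 -37.8  -4.9]
0.005 [ 10.7 -41.    5.1]
0.01 [  7.8 -42.7  10.1]
0.015 [  4.9 -44.3  15.1]
0.022 [  0.8 -46.6  22.1]
0.03 [ -3.8 -49.2  30.1]
-0.005 [17.3 41.1 -5.1]
0.005 [11.6 44.7  4.9]
0.01 [ 8.7 46.5  9.9]
0.015 [ 5.9 48.3 14.9]
0.022 [ 1.9 50.8 21.9]
0.03 [-2.7 53.7 29.9]
tcp [0.2276 0.6085 0.2525] jaw 1.213 tilt [-0.    -0.001 -1.   ] turn units 4.98 shift units [-22.52  -0.8    0.57] j7 -0.06 w 0.998 F [ 0.5 -0.4  0.2] t 0.15
```

Request:
{"fn": "drive_tool", "kwargs": {"plan": [[0, 0, 0, 0, 1], [0, 0, 0, 0, 1], [0, 0, 0, 0, 1], [0, 0, 0, 0, 1], [0, 0, 0, 0, 1], [0, -1, 0, 0, 0], [0, -1, 0, 0, 0], [0, -1, 0, 0, 0], [0, -1, 0, 0, 0], [0, -1, 0, 0, 0], [0, -1, 0, 0, 0], [0, -1, 0, 0, 0], [0, -1, 0, 0, 0], [0, -1, 0, 0, 0], [0, -1, 0, 0, 0], [0, -1, 0, 0, 0], [0, -1, 0, 0, 0], [0, -1, 0, 0, 0], [0, -1, 0, 0, 0], [0, -1, 0, 0, 0]]}}

```text
t: 2.15
tcp_pos: [0.496, 0.0704, 0.2533]
eef_rot: [-1.652, -2.672, -0.001]
force: [1.0, -0.1, -0.6]
gripper_width: 1.002
```

Run:
```python
from h import *
plan(.603,-.211,-1.1055+np.pi/2,.21)
```

```text
tcp [0.496  0.0704 0.2533] jaw 0.463 tilt [ 0.  0. -1.] turn units -0.01 shift units [-7.49 -0.77  1.08] j7 0.27 w 1.002 F [ 1.  -0.1 -0.6] t 2.15
```

Request:
{"fn": "drive_tool", "kwargs": {"plan": [[0, -1, -0.2, 0, 0], [0, -1, -0.2, 0, 0], [0, -1, -0.2, 0, 0], [0, -1, -0.2, 0, 0], [0, -1, 0, 0, 0], [0, -1, 0, 0.5, 0], [0, -1, 0, 0.5, 0], [0, -0.5, 0, 0, 0], [0, 0, 0, 0, 0], [0, 0, 0, 0, 0]]}}

```text
t: 3.15
tcp_pos: [0.6008, -0.2105, 0.2129]
eef_rot: [-1.653, -2.671, 0.0]
force: [0.3, -0.5, 0.3]
gripper_width: 1.0
```

Run:
```python
from h import *
c=snap('wrist','w1'); plan(.603,-.211,-1.1055+np.pi/2,.107)
q=prism(c,.603,-.211,-1.1055,.08,.024,.104,.104); print(q)
im=c['img'].copy(); cv2.polylines(im,[q.round().astype(np.int32)],True,(255,0,0),1)
cv2.imwrite('pics/w1o.png',im[:,:,::-1])
```

```text
tcp [ 0.601  -0.2095  0.2133] jaw 0.464 tilt [-0.     0.001 -1.   ] turn units -0.01 shift units [-0.06  0.03  2.66] j7 0.96 w 1.001 F [-0.6 -0.  -0.7] t 3.2
[[343.7044  187.98508]
 [341.91772 299.6551 ]
 [308.12018 299.75867]
 [306.15738 188.12051]]
```

View pics/w1o.png

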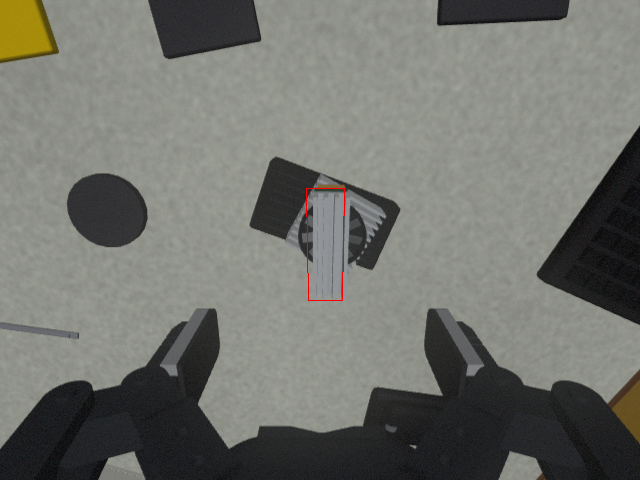

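The drive lies about 2–3 mm to the right (+y of the tool) of the red outline, and the alignment along its length is good. I'll correct that, descend and grip.

Request:
{"fn": "drive_tool", "kwargs": {"plan": [[0, -0.05, 0.07, 0.8, 0], [0, 0, 0, 0.8, 0], [0, 0, 0, 0.6, 0], [0, 0, 0, 0.3, 0], [0, 0, 0, 0.15, 0], [0, 0, 0, 0, 0], [0, 0, 0, 0, 0]]}}

```text
t: 3.9
tcp_pos: [0.6053, -0.2112, 0.1088]
eef_rot: [1.651, 2.67, 0.002]
force: [-0.0, -0.2, 0.8]
gripper_width: 1.001
```

Request:
{"fn": "drive_tool", "kwargs": {"plan": [[140, 0, 0, 0, 0], [140, 0, 0, 0, 0], [140, 0, 0, 0, 0], [140, 0, 0, 0, 0], [140, 0, 0, 0, 0]], "grip_force": 25}}

```text
t: 4.4
tcp_pos: [0.6044, -0.2113, 0.1074]
eef_rot: [1.653, 2.672, 0.0]
force: [-0.9, -0.1, -0.1]
gripper_width: 0.452
```

Run:
```python
from h import *
c=snap('wrist','w2'); plan(.603,-.211,-1.1055+np.pi/2,.107)
cv2.imwrite('pics/w2c.png',c['img'][180:480,150:500,::-1])
```

```text
tcp [ 0.6045 -0.2112  0.1074] jaw 0.463 tilt [ 0.  0. -1.] turn units -0.02 shift units [ 0.02 -0.03  0.01] j7 1.01 w 0.45 F [-0.5  0.1 -0.2] t 4.45
```

View pics/w2c.png

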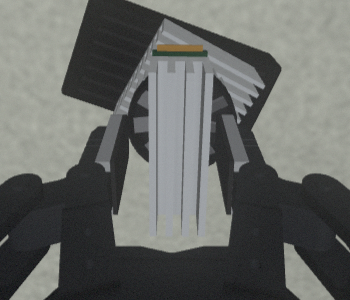

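The drive is centred between the jaws, which are clear of the cooler. Closing.

Request:
{"fn": "drive_tool", "kwargs": {"plan": [[255, 0, 0, 0, 0], [255, 0, 0, 0, 0], [255, 0, 0, 0, 0], [255, 0, 0, 0, 0], [255, 0, 0, 0, 0], [255, 0, 0, 0, 0]], "grip_force": 30}}

```text
t: 5.05
tcp_pos: [0.6045, -0.2113, 0.1075]
eef_rot: [1.652, 2.672, 0.0]
force: [-0.2, 0.6, 1.7]
gripper_width: 0.273
```

Request:
{"fn": "drive_tool", "kwargs": {"plan": [[255, 0, 0, -0.2, 0], [255, 0, 0, -0.5, 0], [255, 0, 0, -0.8, 0], [255, 0, 0, -0.8, 0], [255, 0, 0, 0, 0]]}}

```text
t: 5.55
tcp_pos: [0.6067, -0.2127, 0.2047]
eef_rot: [1.649, 2.665, 0.004]
force: [0.3, -0.1, 0.2]
gripper_width: 0.27
```

Run:
```python
from h import *
plan(.649,.009,-2.658+np.pi/2,.12)
s=load('top0');c=snap('top','t2')
cv2.imwrite('pics/t2c.png',cv2.resize(c['img'][110:310,250:480],None,fx=3,fy=3)[:,:,::-1])
```

```text
tcp [ 0.6067 -0.2127  0.2047] jaw 0.463 tilt [ 0.008 -0.002 -1.   ] turn units 10.33 shift units [ 3.52 -4.43  2.07] j7 0.97 w 0.27 F [ 0.3 -0.1  0.2] t 5.55
```

View pics/t2c.png

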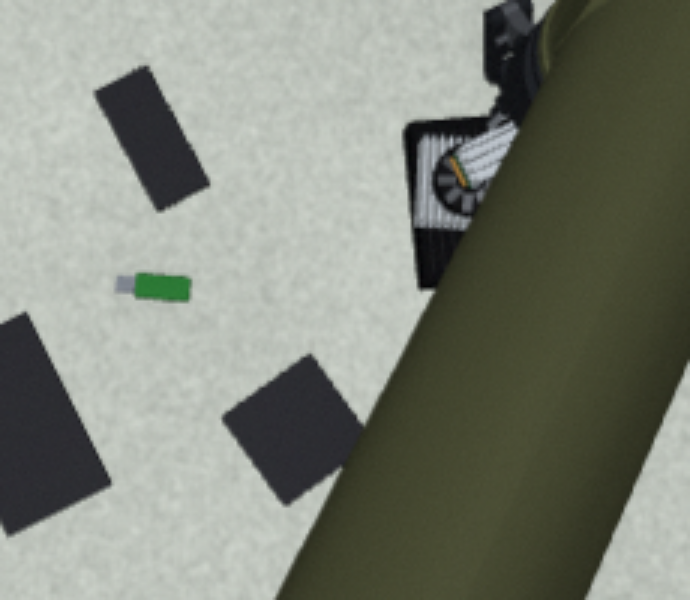

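Request:
{"fn": "drive_tool", "kwargs": {"plan": [[255, 0, 0, 0, -1], [255, 0, 0, 0, -1], [255, 0, 0, 0, -1], [255, 0, 0, 0, -1], [255, 0, 0, 0, -1], [255, 0, 0, 0, -1], [255, 0, 0, 0, -1], [255, 0, 0, 0, -1], [255, 0, 0, 0, -1], [255, 0, 0, 0, -1], [255, 0, 0, 0, -0.6], [255, -0.7, 0.9, 0, 0], [255, -0.7, 0.9, 0, 0], [255, -0.7, 0.9, 0, 0], [255, -0.7, 0.9, 0, 0], [255, -0.7, 0.8, 0.5, 0], [255, 0, 0, 0, 0], [255, 0, 0, 0, 0]]}}

```text
t: 7.4
tcp_pos: [0.6456, 0.0116, 0.1771]
eef_rot: [0.755, -3.045, -0.001]
force: [0.3, -1.8, -0.8]
gripper_width: 0.273
```

Run:
```python
from h import *
c=snap('wrist','w3'); plan(.649,.009,-2.658+np.pi/2,.035)
cv2.imwrite('pics/w3.png',c['img'][:,:,::-1])
w=load('w2'); 
for z in(.084,.09,.104):
  d=ray(w,332,225,z)[:2]-[.6045,-.2112]; j=.463; print(z,'tool x',1000*d@[np.sin(j),-np.cos(j)]*1)
```

```text
tcp [0.646  0.0092 0.178 ] jaw 2.053 tilt [-0.003 -0.001 -1.   ] turn units -0.01 shift units [-0.07 -0.04  3.57] j7 2.1 w 0.272 F [ 0.3 -1.1 -0.3] t 7.45
0.084 tool x -39.54558791142377
0.09 tool x -41.352883518843875
0.104 tool x -45.56990660282413
```

View pics/w3.png

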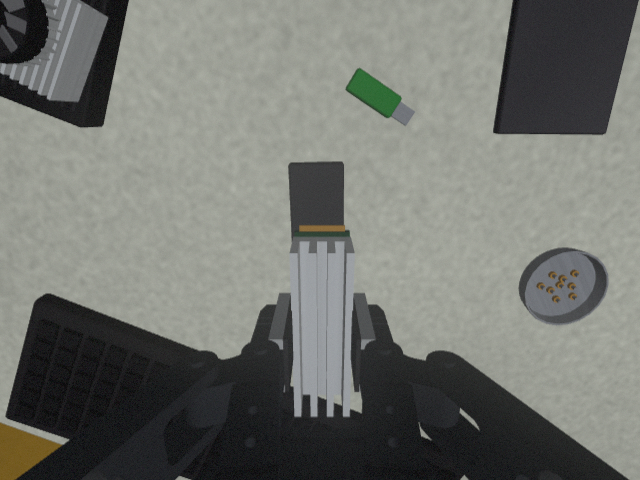

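Run:
```python
from h import *
c=load('w3')
print(prism(c,.649,.009,-2.658,.1,.044,.01,.01).round(1))
j=2.053;X=np.array([-np.sin(j),np.cos(j)]);Y=np.array([np.cos(j),np.sin(j)]);p=np.array([.646,.0092])
for u,v,z in[(289,163,.01),(344,162,.01),(299,229,.155),(345,229,.155)]:
  d=ray(c,u,v,z)[:2]-p; print((1000*np.array([d@X,d@Y])).round(1))
```

```text
[[344.6 162.8]
 [342.1 279.2]
 [291.6 279.2]
 [288.4 162.8]]
[ 47.2 -23.2]
[48.1 19.9]
[37.9 -7.1]
[37.9 11.9]
```

Request:
{"fn": "drive_tool", "kwargs": {"plan": [[255, -0.04, -0.07, 0.8, 0], [255, 0, 0, 0.9, 0], [255, 0, 0, 0.9, 0], [255, 0, 0, 0.6, 0], [255, 0, 0, 0.2, 0], [255, 0, 0, 0.07, 0], [255, 0, 0, 0, 0], [255, 0, 0, 0, 0]]}}

```text
t: 8.25
tcp_pos: [0.6509, 0.0075, 0.0425]
eef_rot: [-0.749, 3.048, -0.001]
force: [-0.4, -0.3, -0.4]
gripper_width: 0.269
```

Run:
```python
from h import *
plan(.649,.009,-2.658+np.pi/2,.0355)
```

```text
tcp [0.6509 0.0075 0.0425] jaw 2.053 tilt [ 0.003  0.    -1.   ] turn units -0.01 shift units [0.02 0.06 0.17] j7 2.14 w 0.269 F [-0.4 -0.3 -0.4] t 8.25
```

Request:
{"fn": "drive_tool", "kwargs": {"plan": [[255, 0, 0.02, 0.08, 0], [255, 0, 0, 0.06, 0], [255, 0, 0, 0, 0], [255, 0, 0, 0, 0]]}}

```text
t: 8.65
tcp_pos: [0.6497, 0.0089, 0.0354]
eef_rot: [-0.75, 3.049, 0.0]
force: [0.8, 1.1, 1.4]
gripper_width: 0.271
```

Request:
{"fn": "drive_tool", "kwargs": {"plan": [[255, 0, 0, 0.03, 0], [255, 0, 0, 0, 0], [255, 0, 0, 0, 0]]}}

```text
t: 8.95
tcp_pos: [0.6497, 0.0089, 0.0354]
eef_rot: [-0.75, 3.05, 0.001]
force: [-2.3, 0.4, 8.4]
gripper_width: 0.275
```

Force z has risen to 8.4 N with no further descent, so it's on the pad. I'll release it, open and rise.

Request:
{"fn": "drive_tool", "kwargs": {"plan": [[150, 0, 0, 0, 0], [130, 0, 0, 0, 0], [100, 0, 0, 0, 0], [100, 0, 0, 0, 0], [60, 0, 0, 0, 0], [0, 0, 0, -0.6, 0], [0, 0, 0, -1, 0], [0, 0, 0, -1, 0], [0, 0, 0, -1, 0], [0, 0, 0, -0.8, 0], [0, 0, 0, 0, 0]]}}

```text
t: 10.05
tcp_pos: [0.6521, 0.0083, 0.2159]
eef_rot: [-0.747, 3.041, -0.002]
force: [0.9, 0.7, 0.0]
gripper_width: 1.001
```

Run:
```python
from h import *
c=snap('wrist','w4'); t=snap('top','t4')
a=t['img'][120:220,260:440]; a=cv2.resize(a,None,fx=3.6,fy=3.6)
b=cv2.resize(c['img'],(480,360))
o=np.zeros((760-40+0,648,3),np.uint8); o=np.vstack([a[:,:640],np.pad(c['img'][100:340],((0,0),(0,0),(0,0)))]) 
cv2.imwrite('pics/v4.png',o[:600,:,::-1]); plan(.6,-.218)
```

```text
tcp [0.6495 0.0086 0.2105] jaw 2.053 tilt [ 0.002  0.    -1.   ] turn units 0.0 shift units [ 3.72 -4.44 -0.  ] j7 2.1 w 1.0 F [ 0.  -0.1 -1.9] t 10.15
```

View pics/v4.png

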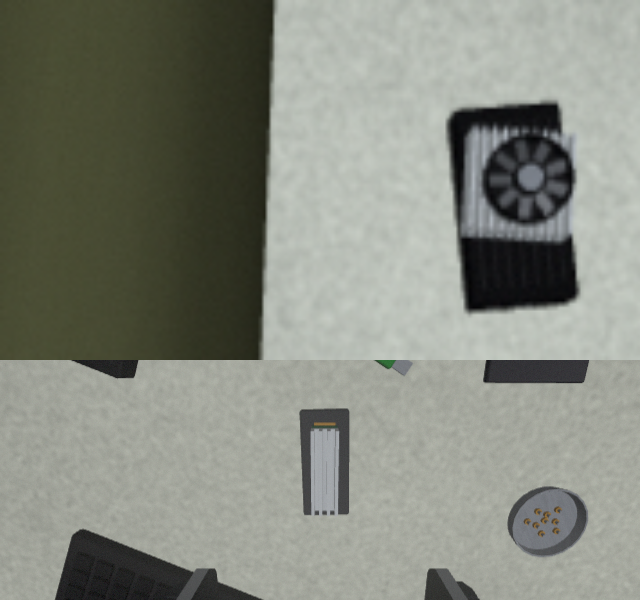

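Run:
```python
from h import *
c=load('w4'); print('drive bottom-of-pad end check (pred if centred)',prism(c,.649,.009,-2.658,.08,.024,.032,.032).round(1))
t=load('t4'); f=lambda u,v,z: ray(t,u/3.6+260,v/3.6+120,z)[:2]
print('cooler',f(529,178,.082))
for z,k in((.056,[(466,127),(574,134),(572,242),(462,236)]),(.028,[(449,112),(557,102),(578,298),(468,310)])):
  q=np.array([f(u,v,z) for u,v in k]); print(q.round(3),q.mean(0).round(4),np.linalg.norm(q-np.roll(q,1,0),axis=1).round(3)); 
  for i in(0,1): e=q[(i+1)%4]-q[i]+q[(i+2)%4]-q[(i+3)%4]; print(np.arctan2(e[1],e[0]).round(3))
plan(*f(529,178,.082))
```

```text
drive bottom-of-pad end check (pred if centred) [[339.4 164.4]
 [338.2 254.1]
 [311.6 254.1]
 [310.4 164.5]]
cooler [ 0.60578281 -0.20896032]
[[ 0.641 -0.178]
 [ 0.638 -0.241]
 [ 0.574 -0.24 ]
 [ 0.577 -0.176]] [ 0.6073 -0.2085] [0.064 0.063 0.063 0.064]
-1.612
3.116
[[ 0.656 -0.173]
 [ 0.664 -0.237]
 [ 0.546 -0.25 ]
 [ 0.537 -0.184]] [ 0.6008 -0.2111] [0.119 0.065 0.119 0.066]
-1.451
-3.039
tcp [0.6495 0.0086 0.2105] jaw 2.053 tilt [ 0.002  0.    -1.   ] turn units 0.0 shift units [ 3.49 -4.31 -0.  ] j7 2.1 w 1.0 F [ 0.  -0.1 -1.9] t 10.15
```

The drive sits within about 1 mm of the pad's centre. The cooler is at (0.606,-0.209). Moving above it.

Request:
{"fn": "drive_tool", "kwargs": {"plan": [[0, 0, 0, 0, 1], [0, 0, 0, 0, 1], [0, 0, 0, 0, 1], [0, 0, 0, 0, 1], [0, 0, 0, 0, 1], [0, -0.1, -1, 0, 0], [0, -0.1, -1, 0, 0], [0, -0.1, -1, 0, 0], [0, -0.1, -1, 0, 0], [0, 0, -1, 0, 0], [0, 0, -0.5, 0, 0], [0, 0, 0, 0, 0], [0, 0, 0, 0, 0]]}}

```text
t: 11.45
tcp_pos: [0.6058, -0.2071, 0.2081]
eef_rot: [-0.42, -3.111, -0.002]
force: [0.1, 0.5, 0.1]
gripper_width: 1.0
```

Run:
```python
from h import *
c=snap('wrist','w5'); plan(.606,-.209,None,.082)
q=prism(c,.606,-.209,0,.05,.05,.082,.082,True)
im=c['img'].copy(); cv2.polylines(im,[q.round().astype(np.int32)],True,(255,0,0),1)
q=prism(c,.607,-.2085,-.04,.06,.06,.056,.056); cv2.polylines(im,[q.round().astype(np.int32)],True,(0,255,0),1)
q=prism(c,.601,-.211,.11,.12,.064,.028,.028); cv2.polylines(im,[q.round().astype(np.int32)],True,(0,255,0),1)
cv2.imwrite('pics/w5o.png',cv2.resize(im[100:340,180:480],None,fx=2.5,fy=2.5)[:,:,::-1])
```

```text
tcp [ 0.6064 -0.2059  0.2083] jaw 1.305 tilt [-0.002  0.002 -1.   ] turn units 0.0 shift units [-0.02 -0.08  3.16] j7 1.74 w 1.001 F [0.5 0.4 0.2] t 11.5
```

View pics/w5o.png

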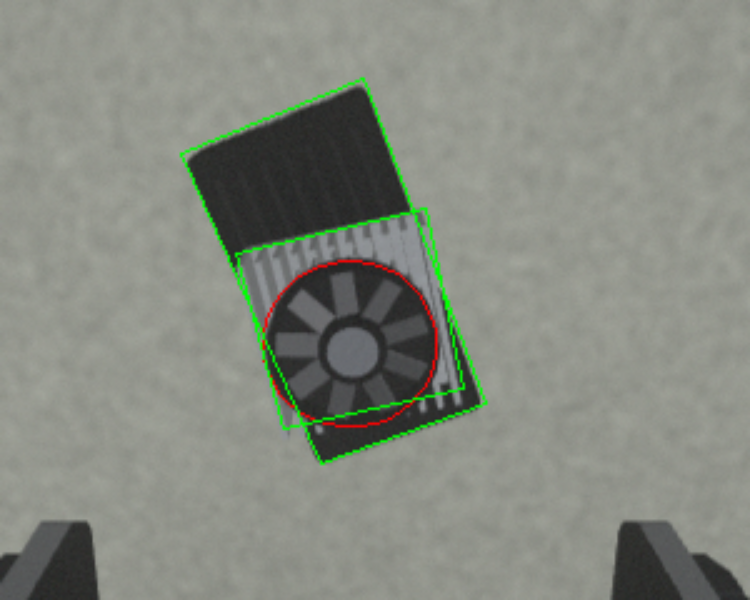

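Request:
{"fn": "drive_tool", "kwargs": {"plan": [[0, -0.06, -0.1, 0.8, 0], [0, 0, 0, 0.9, 0], [0, 0, 0, 0.8, 0], [0, 0, 0, 0.5, 0], [0, 0, 0, 0.15, 0], [60, 0, 0, 0, 0], [60, 0, 0, 0, 0], [60, 0, 0, 0, 0]]}}

```text
t: 12.3
tcp_pos: [0.6088, -0.2123, 0.0854]
eef_rot: [0.418, 3.111, -0.0]
force: [-0.5, -0.8, 0.8]
gripper_width: 0.768
```

Request:
{"fn": "drive_tool", "kwargs": {"plan": [[255, 0, 0, 0, 0], [255, 0, 0, 0, 0], [255, 0, 0, 0, 0], [255, 0, 0, 0, 0], [255, 0, 0, 0, 0]], "grip_force": 30}}

```text
t: 12.8
tcp_pos: [0.6087, -0.2122, 0.0853]
eef_rot: [0.419, 3.111, 0.001]
force: [-0.9, 1.5, 5.6]
gripper_width: 0.57
```

Run:
```python
from h import *
c=snap('wrist','w6'); plan(.421,-.302,None,.16)
cv2.imwrite('pics/w6.png',c['img'][130:430,100:540,::-1])
```

```text
tcp [ 0.6087 -0.2122  0.0853] jaw 1.303 tilt [ 0.003  0.    -1.   ] turn units 0.0 shift units [ 3.93 -3.4  -1.88] j7 1.8 w 0.569 F [-0.4  1.2  5.9] t 12.85
```

View pics/w6.png

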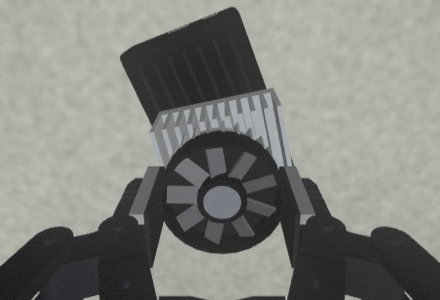

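Gripped at a 0.57 opening, about 49 mm. I'll lift it and carry it to the round pad.

Request:
{"fn": "drive_tool", "kwargs": {"plan": [[255, 0, 0, -0.2, 0], [255, 0, 0, -0.5, 0], [255, 0, 0, -0.8, 0], [255, 0, 0, -0.8, 0], [255, 0.6, -0.5, 0, 0], [255, 0.7, -0.6, 0, 0], [255, 0.7, -0.6, 0, 0], [255, 0.7, -0.6, 0, 0], [255, 0.7, -0.6, 0, 0], [255, 0.5, -0.5, 0, 0], [255, 0, 0, 0, 0], [255, 0, 0, 0, 0]]}}

```text
t: 14.05
tcp_pos: [0.4208, -0.3024, 0.176]
eef_rot: [0.422, 3.112, 0.001]
force: [0.1, 0.3, -1.3]
gripper_width: 0.578
```

Run:
```python
from h import *
c=snap('wrist','w7'); plan(.421,-.302,None,.0395)
im=c['img'].copy(); q=prism(c,.421,-.302,0,.07,.07,.01,.01,True); cv2.polylines(im,[q.round().astype(np.int32)],True,(255,0,0),1)
s=sensors.get_state()['tcp_pos']
q=prism(c,s[0],s[1],0,.05,.05,s[2]-.0033,s[2]-.0033,True); cv2.polylines(im,[q.round().astype(np.int32)],True,(0,255,0),1)
cv2.imwrite('pics/w7.png',im[130:430,100:540,::-1])
```

```text
tcp [ 0.4216 -0.3018  0.1759] jaw 1.303 tilt [ 0.001  0.    -1.   ] turn units 0.0 shift units [ 0.02 -0.01  3.41] j7 1.94 w 0.574 F [ 0.2  0.2 -0.8] t 14.1
```

View pics/w7.png

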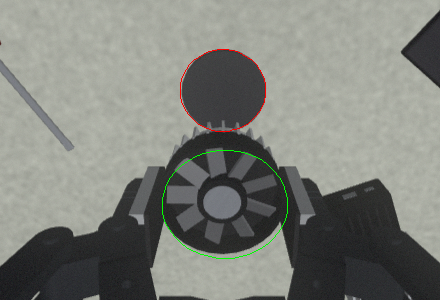

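Request:
{"fn": "drive_tool", "kwargs": {"plan": [[255, 0, 0.02, 0.8, 0], [255, 0, 0, 0.9, 0], [255, 0, 0, 0.8, 0], [255, 0, 0, 0.6, 0], [255, 0, 0, 0.2, 0], [255, 0, 0, 0, 0], [255, 0, 0, 0, 0]]}}

```text
t: 14.8
tcp_pos: [0.4226, -0.3017, 0.0447]
eef_rot: [0.418, 3.112, -0.001]
force: [0.2, -0.4, -1.3]
gripper_width: 0.57
```

Request:
{"fn": "drive_tool", "kwargs": {"plan": [[255, 0, 0, 0, 0], [255, 0, 0, 0.04, 0], [255, 0, 0, 0, 0], [255, 0, 0, 0, 0]]}}

```text
t: 15.2
tcp_pos: [0.4217, -0.3014, 0.0425]
eef_rot: [0.419, 3.113, 0.0]
force: [-0.7, 0.1, -0.4]
gripper_width: 0.569
```

Request:
{"fn": "drive_tool", "kwargs": {"plan": [[255, 0, 0, 0.06, 0], [255, 0, 0, 0, 0], [255, 0, 0, 0, 0]]}}

```text
t: 15.5
tcp_pos: [0.4213, -0.3013, 0.0396]
eef_rot: [-0.419, -3.113, -0.0]
force: [-0.1, 0.6, -1.5]
gripper_width: 0.568
```

Request:
{"fn": "drive_tool", "kwargs": {"plan": [[255, 0, 0, 0.03, 0], [255, 0, 0, 0, 0], [255, 0, 0, 0, 0]]}}

```text
t: 15.8
tcp_pos: [0.4214, -0.3015, 0.0392]
eef_rot: [0.42, 3.113, 0.001]
force: [-2.5, 0.9, 6.6]
gripper_width: 0.572
```

Request:
{"fn": "drive_tool", "kwargs": {"plan": [[70, 0, 0, 0, 0], [60, 0, 0, 0, 0], [40, 0, 0, 0, 0], [0, 0, 0, 0, 0], [0, 0, 0, -0.6, 0], [0, 0, 0, -1, 0], [0, 0, 0, -1, 0], [0, 0, 0, -1, 0], [0, 0, 0, -0.8, 0], [0, 0, 0, 0, -1], [0, 0, 0, 0, -0.5], [0, 0, 0, 0, 0]]}}

```text
t: 17.0
tcp_pos: [0.4215, -0.3014, 0.2147]
eef_rot: [0.067, 3.14, 0.0]
force: [0.1, -0.0, -0.5]
gripper_width: 1.0
```

Run:
```python
from h import *
c=snap('wrist','w8'); plan(.607,-.2085,1.53,.21)
im=c['img'].copy(); q=prism(c,.421,-.302,0,.05,.05,.036,.036,True); cv2.polylines(im,[q.round().astype(np.int32)],True,(255,0,0),1)
t=snap('top','t8')['img'][140:280,370:470]
cv2.imwrite('pics/w8.png',np.hstack([im[100:380,140:500],cv2.resize(t,(200,280),interpolation=cv2.INTER_CUBIC)])[:,:,::-1])
```

```text
tcp [ 0.4214 -0.3013  0.2144] jaw 1.526 tilt [ 0.  0. -1.] turn units -0.02 shift units [-4.54  2.51  0.11] j7 2.14 w 0.996 F [-0.6  0.2 -0.7] t 17.05
```

View pics/w8.png

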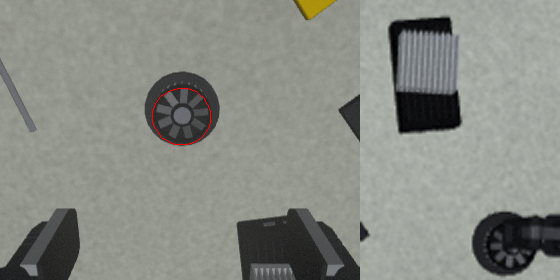

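The cooler sits on its outline. Next is the sink, measured numerically by edge fit to save pictures.

```bash
cat >> h.py <<'E'
def efit(c,x,y,a,L,W,z,s=.008):
    g=cv2.GaussianBlur(cv2.cvtColor(c['img'],cv2.COLOR_RGB2GRAY).astype(np.float32),(0,0),1.5)
    m=cv2.magnitude(cv2.Sobel(g,cv2.CV_32F,1,0),cv2.Sobel(g,cv2.CV_32F,0,1)); m=np.minimum(m,np.percentile(m,97))
    t=np.linspace(-.5,.5,60); e=np.vstack([np.c_[t*L,0*t+W/2],np.c_[t*L,0*t-W/2],np.c_[0*t+L/2,t*W],np.c_[0*t-L/2,t*W]])
    def cost(q):
        x_,y_,a_=x+q[0]*s,y+q[1]*s,a+q[2]*.1; R=np.array([[np.cos(a_),-np.sin(a_)],[np.sin(a_),np.cos(a_)]])
        uv=proj(c,np.c_[e@R.T+[x_,y_],np.full(len(e),z)]).astype(np.float32)
        return -float(cv2.remap(m,uv[:,:1],uv[:,1:],cv2.INTER_LINEAR).mean())
    from scipy.optimize import differential_evolution as de
    r=de(cost,[(-1,1)]*3,seed=1,maxiter=60); q=r.x
    return np.array([x+q[0]*s,y+q[1]*s,a+q[2]*.1,-r.fun]).round(4)
E
python3 - <<'E'
from h import *
for n in('t8','t4'):
  t=load(n); print('sink',efit(t,.607,-.2085,-.035,.06,.06,.056),'case',efit(t,.601,-.211,.105,.12,.064,.028))
E
```

```text
sink [ 6.085000e-01 -2.082000e-01 -2.820000e-02  1.337524e+02] case [ 6.001000e-01 -2.086000e-01  1.081000e-01  1.462534e+02]
sink [ 6.058000e-01 -2.078000e-01 -4.540000e-02  1.478402e+02] case [ 6.017000e-01 -2.084000e-01  9.290000e-02  1.612022e+02]
```

Request:
{"fn": "drive_tool", "kwargs": {"plan": [[0, -0.9, 0.5, 0, 0], [0, -0.9, 0.5, 0, 0], [0, -0.9, 0.5, 0, 0], [0, -0.9, 0.5, 0, 0], [0, -0.9, 0.5, 0, 0], [0, 0, 0, 0, 0], [0, 0, 0, 0, 0]]}}

```text
t: 17.8
tcp_pos: [0.6059, -0.2083, 0.2132]
eef_rot: [-0.066, -3.139, 0.001]
force: [-0.2, -0.5, 0.8]
gripper_width: 0.999
```

Run:
```python
from h import *
t=snap('wrist','w9'); f=efit(t,.607,-.2085,-.035,.06,.06,.056); print('sink',f,'case',efit(t,.601,-.211,.105,.12,.064,.028))
plan(f[0],f[1],f[2]+np.pi/2,.052)
```

```text
sink [ 6.06800e-01 -2.11200e-01 -1.28000e-02  7.18966e+01] case [ 0.6025 -0.2119  0.1044 89.0504]
tcp [ 0.6049 -0.2097  0.2137] jaw 1.527 tilt [-0.002 -0.001 -1.   ] turn units -0.21 shift units [-0.06 -0.03  4.04] j7 1.97 w 0.998 F [-0.4 -1.1  0. ] t 17.85
```

Request:
{"fn": "drive_tool", "kwargs": {"plan": [[0, -0.04, 0.02, 0.8, 0], [0, 0, 0, 0.9, 0], [0, 0, 0, 0.9, 0], [0, 0, 0, 0.8, 0], [0, 0, 0, 0.5, 0], [0, 0, 0, 0.15, 0], [0, 0, 0, 0, 0]]}}

```text
t: 18.55
tcp_pos: [0.606, -0.2094, 0.0523]
eef_rot: [-0.071, -3.14, 0.0]
force: [1.5, 0.9, 0.6]
gripper_width: 1.001
```

Request:
{"fn": "drive_tool", "kwargs": {"plan": [[255, 0, 0, 0, 0], [255, 0, 0, 0, 0], [255, 0, 0, 0, 0], [255, 0, 0, 0, 0], [255, 0, 0, 0, 0], [255, 0, 0, 0, 0]], "grip_force": 30}}

```text
t: 19.15
tcp_pos: [0.6083, -0.2092, 0.0546]
eef_rot: [0.068, 3.138, -0.001]
force: [-1.6, -0.1, 6.0]
gripper_width: 0.698
```

Run:
```python
from h import *
t=snap('wrist','w10'); plan(.438,-.099,.653,.16); print(efit(t,.607,-.209,-.03,.06,.06,.056))
```

```text
tcp [ 0.6083 -0.2092  0.0546] jaw 1.528 tilt [ 0.003 -0.001 -1.   ] turn units 5.83 shift units [ 4.77 -1.71 -2.65] j7 2.04 w 0.697 F [-0.6 -0.4  6.5] t 19.2
[ 6.00800e-01 -2.09000e-01 -4.89000e-02  8.73565e+01]
```

Request:
{"fn": "drive_tool", "kwargs": {"plan": [[255, 0, 0, -0.2, 0], [255, 0, 0, -0.5, 0], [255, 0, 0, -0.8, 0], [255, 0, 0, -0.8, 0.8], [255, 0, 0, -0.4, 1], [255, 0, 0, 0, 1], [255, 0, 0, 0, 1], [255, 0, 0, 0, 1], [255, 0, 0, 0, 1], [255, 1, -0.3, 0, 0], [255, 1, -0.3, 0, 0], [255, 1, -0.4, 0, 0], [255, 1, -0.4, 0, 0], [255, 0.75, -0.3, 0, 0], [255, 0, 0, 0, 0], [255, 0, 0, 0, 0]]}}

```text
t: 20.8
tcp_pos: [0.4371, -0.0991, 0.161]
eef_rot: [1.382, 2.82, 0.004]
force: [0.1, -0.0, -1.5]
gripper_width: 0.697
```

Run:
```python
from h import *
c=snap('wrist','w11'); plan(.438,-.099,.653,.0375)
s=sensors.get_state()['tcp_pos']; R=cv2.Rodrigues(np.array(sensors.get_state()['eef_rot'],float))[0]
im=c['img'].copy(); q=prism(c,.438,-.099,-2.489,.08,.08,.01,.01); cv2.polylines(im,[q.round().astype(np.int32)],True,(255,0,0),1)
q=prism(c,s[0],s[1],np.arctan2(R[1,0],R[0,0]),.06,.06,s[2]+.0014,s[2]+.0014); cv2.polylines(im,[q.round().astype(np.int32)],True,(0,255,0),1)
q=prism(c,.601,-.2095,.105,.12,.064,.028,.028); cv2.polylines(im,[q.round().astype(np.int32)],True,(255,0,0),1)
cv2.imwrite('pics/w11.png',im[:,:,::-1])
t=snap('top','t11'); print(efit(t,.601,-.2095,.105,.12,.064,.028),efit(c,.601,-.2095,.105,.12,.064,.028),efit(c,s[0],s[1],np.arctan2(R[1,0],R[0,0]),.06,.06,s[2]+.0014))
```

```text
tcp [ 0.4378 -0.0998  0.1611] jaw 0.658 tilt [ 0.002  0.001 -1.   ] turn units 0.03 shift units [0.02 0.01 3.09] j7 0.77 w 0.697 F [-0.3 -1.2 -1.7] t 20.85
[ 6.024000e-01 -2.098000e-01  1.031000e-01  1.372015e+02] [ 0.6031 -0.2084  0.1804 44.0278] [ 0.4324 -0.0936  2.2278 74.5957]
```

View pics/w11.png

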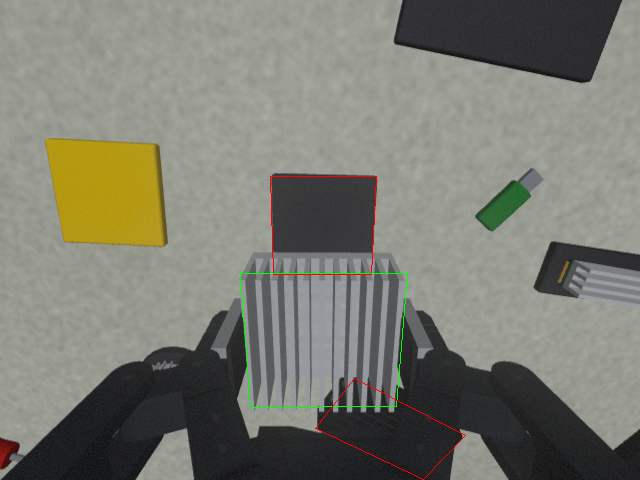

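The pad outline matches, and the sink sits about 2 mm toward -x in the grip, so I'll shift +0.05 and lower it.

Request:
{"fn": "drive_tool", "kwargs": {"plan": [[255, 0.06, 0, 0.8, 0], [255, 0, 0, 0.8, 0], [255, 0, 0, 0.7, 0], [255, 0, 0, 0.5, 0], [255, 0, 0, 0.15, 0], [255, 0, 0, 0, 0], [255, 0, 0, 0, 0], [255, 0, 0, 0, 0]]}}

```text
t: 21.7
tcp_pos: [0.4369, -0.098, 0.0436]
eef_rot: [1.384, 2.818, 0.002]
force: [0.6, -0.3, -2.4]
gripper_width: 0.696
```

Request:
{"fn": "drive_tool", "kwargs": {"plan": [[255, 0, 0, 0.05, 0], [255, 0, 0, 0, 0], [255, 0, 0, 0, 0]]}}

```text
t: 22.0
tcp_pos: [0.4359, -0.0977, 0.0408]
eef_rot: [1.384, 2.82, 0.001]
force: [-0.5, 0.2, -2.1]
gripper_width: 0.697
```

Request:
{"fn": "drive_tool", "kwargs": {"plan": [[255, 0, 0, 0.06, 0], [255, 0, 0, 0.02, 0], [255, 0, 0, 0, 0], [255, 0, 0, 0, 0]]}}

```text
t: 22.4
tcp_pos: [0.4357, -0.0978, 0.0372]
eef_rot: [-1.385, -2.82, 0.0]
force: [0.4, 0.8, -2.2]
gripper_width: 0.696
```

Request:
{"fn": "drive_tool", "kwargs": {"plan": [[255, 0, 0, 0.03, 0], [255, 0, 0, 0.02, 0], [255, 0, 0, 0, 0], [255, 0, 0, 0, 0]]}}

```text
t: 22.8
tcp_pos: [0.4359, -0.0978, 0.0365]
eef_rot: [-1.384, -2.819, -0.001]
force: [-5.5, 1.4, 13.7]
gripper_width: 0.693
```

Request:
{"fn": "drive_tool", "kwargs": {"plan": [[50, 0, 0, 0, 0], [30, 0, 0, 0, 0], [0, 0, 0, 0, 0], [0, 0, 0, 0, 0], [0, 0, 0, -0.6, 0], [0, 0, 0, -1, 0], [0, 0, 0, -1, 0], [0, 0, 0, -1, 0], [0, 0, 0, -0.8, 0], [0, 0, 0, 0, 0], [0, 0, 0, 0, 0]]}}

```text
t: 23.9
tcp_pos: [0.4359, -0.0977, 0.2115]
eef_rot: [1.384, 2.819, 0.002]
force: [1.0, 0.4, -0.0]
gripper_width: 0.998
```

Run:
```python
from h import *
c=snap('wrist','w12'); plan(.602,-.2095,.104+np.pi/2,.21)
print(efit(c,.438,-.099,-2.489,.06,.06,.038),'pad .438 -.099 -2.489; top view case:',efit(snap('top','t12'),.602,-.2095,.105,.12,.064,.028))
im=c['img'].copy(); q=prism(c,.438,-.099,-2.489,.06,.06,.038,.038); cv2.polylines(im,[q.round().astype(np.int32)],True,(255,0,0),1)
cv2.imwrite('pics/w12.png',cv2.resize(im[60:360,150:520],None,fx=1.5,fy=1.5)[:,:,::-1])
```

```text
tcp [ 0.4352 -0.0977  0.2105] jaw 0.658 tilt [-0.001  0.    -1.   ] turn units -6.78 shift units [-3.86 -3.21  0.01] j7 0.72 w 0.998 F [0.3 0.6 0.8] t 23.95
[ 4.354000e-01 -9.780000e-02 -2.490900e+00  1.019893e+02] pad .438 -.099 -2.489; top view case: [ 6.04200e-01 -2.09800e-01  1.09000e-01  1.25188e+02]
```

The sink is within about 3 mm of the pad's centre and aligned. Now for the case.

Request:
{"fn": "drive_tool", "kwargs": {"plan": [[0, 0, 0, 0, -1], [0, 0, 0, 0, -1], [0, 0, 0, 0, -1], [0, 0, 0, 0, -1], [0, 0, 0, 0, -1], [0, 0, 0, 0, -1], [0, 0, 0, 0, -0.8], [0, -0.8, -0.65, 0, 0], [0, -0.8, -0.65, 0, 0], [0, -0.8, -0.65, 0, 0], [0, -0.8, -0.65, 0, 0], [0, -0.65, -0.6, 0, 0], [0, 0, 0, 0, 0], [0, 0, 0, 0, 0], [0, 0, 0, 0, 0]]}}

```text
t: 25.5
tcp_pos: [0.6014, -0.2081, 0.2104]
eef_rot: [0.168, -3.135, -0.002]
force: [-0.4, 0.2, 0.4]
gripper_width: 1.0
```

Run:
```python
from h import *
t=snap('wrist','w13'); f=efit(t,.602,-.2095,.105,.12,.064,.028); print('case',f)
plan(.602,-.2095,.104+np.pi/2,.024); plan(f[0],f[1],f[2]+np.pi/2,.024)
```

```text
case [ 6.022000e-01 -2.121000e-01  1.018000e-01  1.164016e+02]
tcp [ 0.6016 -0.2077  0.211 ] jaw 1.678 tilt [-0.001  0.001 -1.   ] turn units 0.02 shift units [-0.01 -0.05  4.67] j7 2.27 w 0.997 F [-0.7  0.5  0.3] t 25.55
tcp [ 0.6016 -0.2077  0.211 ] jaw 1.678 tilt [-0.001  0.001 -1.   ] turn units 0.04 shift units [-0.01 -0.12  4.67] j7 2.27 w 0.997 F [-0.7  0.5  0.3] t 25.55
```

Request:
{"fn": "drive_tool", "kwargs": {"plan": [[0, 0, -0.07, 0.8, 0], [0, 0, 0, 0.9, 0], [0, 0, 0, 0.9, 0], [0, 0, 0, 0.9, 0], [0, 0, 0, 0.7, 0], [0, 0, 0, 0.35, 0], [0, 0, 0, 0.1, 0], [0, 0, 0, 0, 0], [0, 0, 0, 0, 0]]}}

```text
t: 26.45
tcp_pos: [0.604, -0.2117, 0.0272]
eef_rot: [-0.169, 3.134, -0.001]
force: [0.7, -0.6, -0.4]
gripper_width: 1.001
```

Request:
{"fn": "drive_tool", "kwargs": {"plan": [[255, 0, 0, 0, 0], [255, 0, 0, 0, 0], [255, 0, 0, 0, 0], [255, 0, 0, 0, 0], [255, 0, 0, 0, 0], [255, 0, 0, 0, 0]], "grip_force": 45}}

```text
t: 27.05
tcp_pos: [0.6038, -0.2119, 0.0269]
eef_rot: [-0.168, 3.135, -0.001]
force: [-1.8, 0.4, 6.4]
gripper_width: 0.741
```

Request:
{"fn": "drive_tool", "kwargs": {"plan": [[255, 0, 0, -0.2, 0], [255, 0, 0, -0.5, 0], [255, 0, 0, -0.8, 0], [255, 0, 0, -0.8, 0], [255, 0, 0, -0.8, 0], [255, 0, 0, 0, 0]]}}

```text
t: 27.65
tcp_pos: [0.6049, -0.2128, 0.154]
eef_rot: [-0.168, 3.13, -0.003]
force: [0.2, -0.5, -2.6]
gripper_width: 0.737
```

Run:
```python
from h import *
t=snap('wrist','w14'); plan(.44,.102,-2.664+np.pi/2,.14)
```

```text
tcp [ 0.6037 -0.2119  0.1514] jaw 1.678 tilt [ 0.004 -0.001 -1.   ] turn units -2.47 shift units [0.03 8.85 0.28] j7 2.31 w 0.736 F [-0.2  1.2 -4.6] t 27.7
```

Request:
{"fn": "drive_tool", "kwargs": {"plan": [[255, 0.1, 0.7, 0, 0], [255, 0.2, 0.95, 0, 0], [255, 0.2, 0.95, 0, 0], [255, 0.2, 0.95, 0, 0], [255, 0.2, 0.95, 0, 0], [255, 0.2, 0.95, 0, 0], [255, 0.4, 0.95, 0, 0], [255, 0.6, 0.9, 0, 0], [255, 0.8, 0.6, 0, 0], [255, 0.5, 0.3, 0, 0], [255, 0, 0, 0, -1], [255, 0, 0, 0, -1], [255, 0, 0, 0, -0.5], [255, 0, 0, 0, 0], [255, 0, 0, 0, 0]]}}

```text
t: 29.2
tcp_pos: [0.4316, 0.1, 0.1485]
eef_rot: [0.747, -3.05, 0.001]
force: [-0.7, 0.4, -3.1]
gripper_width: 0.737
```

Run:
```python
from h import *
c=snap('wrist','w15'); plan(.44,.102,-2.664+np.pi/2,.038)
st=sensors.get_state(); s=st['tcp_pos']; R=cv2.Rodrigues(np.array(st['eef_rot'],float))[0]; a=np.arctan2(R[1,0],R[0,0])
print('case held',efit(c,s[0],s[1],a,.12,.064,s[2]+.001),'tcp',s.round(4),a)
im=c['img'].copy(); q=prism(c,.44,.102,-2.664,.14,.084,.01,.01); cv2.polylines(im,[q.round().astype(np.int32)],True,(255,0,0),1)
q=prism(c,s[0],s[1],a,.12,.064,s[2]+.001,s[2]+.001); cv2.polylines(im,[q.round().astype(np.int32)],True,(0,255,0),1)
cv2.imwrite('pics/w15.png',im[:,:,::-1])
```

```text
tcp [0.4319 0.1    0.1487] jaw 2.051 tilt [-0.001 -0.001 -1.   ] turn units 0.02 shift units [-0.21 -0.05  2.77] j7 1.66 w 0.743 F [-0.1 -0.5 -2.4] t 29.25
case held [ 0.4283  0.0983 -2.6688 66.0442] tcp [0.4319 0.1    0.1487] -2.660985499659363
```

View pics/w15.png

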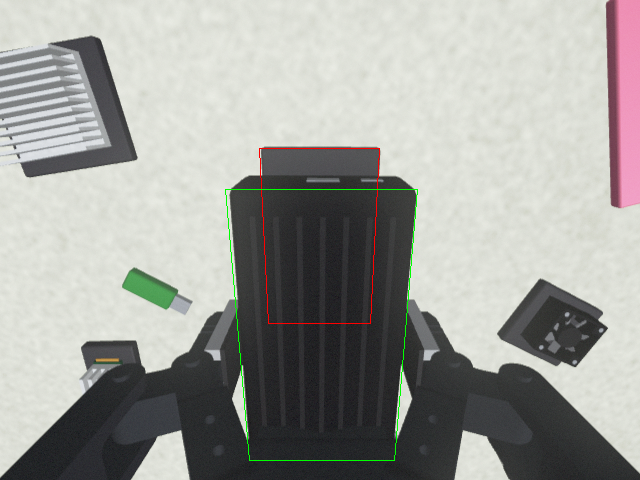

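The pad outline matches and the case is centred in the grip. Correcting and lowering.

Request:
{"fn": "drive_tool", "kwargs": {"plan": [[255, -0.25, -0.05, 0.5, 0], [255, 0, 0, 0.8, 0], [255, 0, 0, 0.7, 0], [255, 0, 0, 0.4, 0], [255, 0, 0, 0.2, 0], [255, 0, 0, 0.05, 0], [255, 0, 0, 0, 0], [255, 0, 0, 0, 0]]}}

```text
t: 30.05
tcp_pos: [0.4431, 0.1034, 0.0442]
eef_rot: [-0.749, 3.049, 0.002]
force: [0.2, -0.6, -2.7]
gripper_width: 0.733
```

Run:
```python
from h import *
plan(.4413,.1027,-2.664+np.pi/2,.0369)
```

```text
tcp [0.4431 0.1034 0.0442] jaw 2.053 tilt [ 0.001  0.001 -1.   ] turn units 0.03 shift units [0.05 0.   0.18] j7 2.01 w 0.733 F [ 0.2 -0.6 -2.7] t 30.05
```

Request:
{"fn": "drive_tool", "kwargs": {"plan": [[255, 0.03, 0, 0.06, 0], [255, 0, 0, 0.05, 0], [255, 0, 0, 0, 0], [255, 0, 0, 0, 0]]}}

```text
t: 30.45
tcp_pos: [0.4412, 0.1026, 0.039]
eef_rot: [-0.75, 3.051, 0.0]
force: [-0.2, 1.0, -2.6]
gripper_width: 0.737
```

Request:
{"fn": "drive_tool", "kwargs": {"plan": [[255, 0, 0, 0.05, 0], [255, 0, 0, 0, 0], [255, 0, 0, 0, 0]]}}

```text
t: 30.75
tcp_pos: [0.4413, 0.1025, 0.0369]
eef_rot: [-0.75, 3.051, -0.0]
force: [0.1, -0.7, -2.1]
gripper_width: 0.738
```

Request:
{"fn": "drive_tool", "kwargs": {"plan": [[255, 0, 0, 0.04, 0], [255, 0, 0, 0, 0], [255, 0, 0, 0, 0]]}}

```text
t: 31.05
tcp_pos: [0.4414, 0.1025, 0.0368]
eef_rot: [0.75, -3.049, -0.002]
force: [-8.3, -2.4, 20.5]
gripper_width: 0.737
```

Contact at 20 N. I'll ease off a little, release and rise.

Request:
{"fn": "drive_tool", "kwargs": {"plan": [[255, 0, 0, -0.03, 0], [255, 0, 0, 0, 0], [50, 0, 0, 0, 0], [30, 0, 0, 0, 0], [0, 0, 0, 0, 0], [0, 0, 0, 0, 0], [0, 0, 0, -0.6, 0], [0, 0, 0, -1, 0], [0, 0, 0, -1, 0], [0, 0, 0, -1, 0], [0, 0, 0, -0.8, 0], [0, 0, 0, 0, 0], [0, 0, 0, 0, 0]]}}

```text
t: 32.35
tcp_pos: [0.4414, 0.1026, 0.2127]
eef_rot: [-0.75, 3.05, 0.003]
force: [-0.0, -0.2, -0.2]
gripper_width: 0.996
```

Request:
{"fn": "drive_tool", "kwargs": {"plan": [[0, 0, 0, 0, 0], [0, 0, 0, -0.5, 0], [0, 0, 0, 0, 0], [0, 0, 0, 0, 0]]}}

```text
t: 32.75
tcp_pos: [0.4409, 0.1022, 0.2314]
eef_rot: [0.749, -3.05, 0.002]
force: [0.1, 0.6, 0.5]
gripper_width: 0.998
```

Run:
```python
from h import *
c=snap('wrist','w16'); t=snap('top','t16'); s=snap('scene','s16'); plan(.44,.102)
for n,c_ in(('w',c),('t',t),('s',s)):
  print(n,'case',efit(c_,.44,.102,-2.664,.12,.064,.038),'drive',efit(c_,.649,.009,-2.658,.08,.024,.032),'sink',efit(c_,.438,-.099,-2.489,.06,.06,.038))
for n in('scene','top'):
  f=(efit(load(n+'0'),.415,.304,0,.04,.04,.03),efit(load({'scene':'s16','top':'t16'}[n]),.415,.304,0,.04,.04,.03)); print(n,'fan before/after',f)
```

```text
tcp [0.4407 0.1021 0.2314] jaw 2.053 tilt [-0.001 -0.001 -1.   ] turn units 0.0 shift units [0.02 0.   0.  ] j7 1.57 w 0.997 F [-0.2 -0.6  0.5] t 32.9
w case [ 0.4369  0.1079 -2.6801 68.0731] drive [ 6.4140e-01  1.6100e-02 -2.6156e+00  6.5839e+01] sink [ 4.30800e-01 -9.18000e-02 -2.48410e+00  9.95627e+01]
t case [ 0.4479  0.0949 -2.6185 61.5469] drive [ 6.521000e-01  1.170000e-02 -2.646100e+00  1.533469e+02] sink [ 4.366000e-01 -9.840000e-02 -2.496200e+00  1.566955e+02]
s case [ 4.431000e-01  1.017000e-01 -2.677600e+00  1.036561e+02] drive [ 6.54500e-01  6.80000e-03 -2.67650e+00  6.00112e+01] sink [ 0.4435 -0.107  -2.528  70.3314]
scene fan before/after (array([ 4.151000e-01,  3.054000e-01, -4.670000e-02,  1.141889e+02]), array([ 4.156000e-01,  3.061000e-01, -7.360000e-02,  1.107697e+02]))
top fan before/after (array([4.230000e-01, 3.083000e-01, 4.090000e-02, 1.019831e+02]), array([4.070000e-01, 3.110000e-01, 6.170000e-02, 1.093254e+02]))
```

Case edges on a dark pad are weak in that fit, so I'll check with a silhouette fit on stretched contrast.

Run:
```python
from h import *
c=load('w16'); g=cv2.GaussianBlur(cv2.cvtColor(c['img'],cv2.COLOR_RGB2GRAY),(0,0),1)
a=-2.664;X=np.array([np.cos(a),np.sin(a)]);Y=np.array([-X[1],X[0]])
for n,V,h in(('along',X,.09),('across',Y,.06)):
  s=np.arange(-h,h+.001,.003); P=np.array([[*(np.array([.44,.102])+V*k),.038] for k in s]); uv=proj(c,P).round().astype(int)
  print(n,[(int(k*1000+.5*np.sign(k)),int(g[v,u])) for k,(u,v) in zip(s,uv) if 0<=v<480 and 0<=u<640])
for th in(30,35,40,45,50):
  m=g<th
  u,v=proj(c,[[.44,.102,.038]])[0]; b=blob(m,u,v) if m[int(v),int(u)] else m*0; 
  if 3000<b.sum()<40000: 
    b=cv2.morphologyEx(b.astype(np.uint8),cv2.MORPH_CLOSE,np.ones((7,7)))>0
    print(th,b.sum(),fit(c,b,.44,.102,-2.664,.12,.064,.01,.038).round(4))
```

```text
along [(-90, 163), (-87, 166), (-84, 165), (-81, 164), (-78, 168), (-75, 167), (-72, 164), (-69, 166), (-66, 165), (-63, 168), (-60, 127), (-57, 49), (-54, 46), (-51, 48), (-48, 49), (-45, 48), (-42, 49), (-39, 47), (-36, 47), (-33, 47), (-30, 45), (-27, 46), (-24, 45), (-21, 46), (-18, 44), (-15, 44), (-12, 44), (-9, 43), (-6, 42), (-3, 41), (0, 41), (3, 42), (6, 42), (9, 43), (12, 41), (15, 43), (18, 42), (21, 42), (24, 43), (27, 43), (30, 42), (33, 44), (36, 44), (39, 45), (42, 45), (45, 46), (48, 47), (51, 43), (54, 44), (57, 43), (60, 66), (63, 61), (66, 60), (69, 60), (72, 142), (75, 164), (78, 164), (81, 162), (84, 161), (87, 161), (90, 168)]
across [(-60, 161), (-57, 163), (-54, 164), (-51, 169), (-48, 165), (-45, 161), (-42, 162), (-39, 116), (-36, 60), (-33, 57), (-30, 43), (-27, 42), (-24, 45), (-21, 40), (-18, 39), (-15, 43), (-12, 38), (-9, 41), (-6, 39), (-3, 36), (0, 41), (3, 39), (6, 41), (9, 42), (12, 39), (15, 44), (18, 43), (21, 41), (24, 47), (27, 44), (30, 44), (33, 60), (36, 65), (39, 143), (42, 160), (45, 159), (48, 164), (51, 164), (54, 166), (57, 165), (60, 161)]
45 6121 [ 0.4409  0.1079 -2.7264  0.59  ]
50 8904 [ 0.4409  0.1022 -2.6746  0.0956]
```

```bash
python3 -c "
from station import robot; print(robot.close_job())"
```

```text
the job is handed in; nothing more can be done
None
```

I took the stack apart from the top down and placed the drive, cooler, heat sink and case each on its own pad. Each was lowered until the wrist force showed contact, then released. The job was handed in at about 33 s with the arm clear at z ≈ 0.23 m. The hand-in reports no verdict.

| Part | Last check | Result |
|---|---|---|
| Drive | Close view after release | About 1 mm off centre |
| Cooler | Close view after release | Sits on its predicted outline |
| Heat sink | Edge fit, close camera | About 3 mm off centre, aligned within 0.01 rad |
| Case | Silhouette fit and brightness profiles, close camera | About 1 mm off centre, about 0.01 rad off |
| Fan | Scene-camera fit, before and after | Moved less than 1 mm; never approached |

**Checks that disagreed:**
- **Edge fits at the end:** I refitted the drive, sink and case from all three cameras. Some of those fits were up to about 11 mm off, mostly where dark parts sit on dark pads or the view was distant. I judged these unreliable and used the close-range checks in the table instead.
- **Fan, top camera:** its fit shifted by about 16 mm between the first and last pictures. I put this down to a weak black-on-black fit, because the scene camera showed the fan in place.
- **Cooler:** I did not measure it again at the end.

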